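Set the numbering head and clamp it in the tag press

TASK

Get the tag press ready for lot 472: roll the wheels of the blue numbering head so that the figures 4, 7, 2 stand on top, from left to right as seen from the robot. Fit the head gently into the nest on the press's shuttle, the same way round as it stands in the rack and flat on the floor of the nest, then press the red handle of the toggle clamp down until it snaps over and stays down. Leave the grey type block in the rack alone.

Things in the scene. Friction and masses are not known exactly. Their poses are not given: they have to be found in the camera images.
- head_center (a point): centre of the blue numbering head's block, 18 mm above its underside. Block 52 (x, away from robot) x 64 (y, to the left) x 36 mm high, 0.5 kg. Three brass wheels with black figures (0 in red) stand out of the top to 56 mm, reaching 20 mm to either side in x; 7 mm end plates, flush with the end faces, rise to 50 mm. Starts in the rack, held only by its weight
- wheel_left (a joint): angle (rad) of the left (+y) brass wheel: 40 mm across, 9 mm wide, axle along the head's y, 36 mm above its underside, centre at y = +20 mm. Figures 0-9 are 0.6283 rad apart: angle k x 0.6283 (or whole turns more or less) puts k on top. Endless. Its top dragged to the head's +x (away from robot) raises the angle; a fingertip pressed on with 5-10 N at 50 mm/s turns it, friction holds it
- wheel_mid (a joint): angle (rad) of the middle brass wheel: 40 mm across, 9 mm wide, axle along the head's y, 36 mm above its underside, centre at y = 0 mm. Figures 0-9 are 0.6283 rad apart: angle k x 0.6283 (or whole turns more or less) puts k on top. Endless. Its top dragged to the head's +x (away from robot) raises the angle; a fingertip pressed on with 5-10 N at 50 mm/s turns it, friction holds it
- wheel_right (a joint): angle (rad) of the right (-y) brass wheel: 40 mm across, 9 mm wide, axle along the head's y, 36 mm above its underside, centre at y = -20 mm. Figures 0-9 are 0.6283 rad apart: angle k x 0.6283 (or whole turns more or less) puts k on top. Endless. Its top dragged to the head's +x (away from robot) raises the angle; a fingertip pressed on with 5-10 N at 50 mm/s turns it, friction holds it
- head_left (a point): middle of the lower edge of the head's left (+y) end face, at its underside, 32 mm from the head's centre. Either end face can be gripped in the rack (64 mm apart), but not in the nest
- head_right (a point): middle of the lower edge of the head's right (-y) end face, at its underside. The head's front and back faces (52 mm apart) are free in the nest, but not in the rack, so it is put down on the bench in between and taken again
- rack: fixed wooden rack; origin under its centre, on the bench. Board 110 (x) x 290 (y) x 6 mm; two rails along y, 10 mm thick, tops 36 mm above the bench, 58 mm apart inside. Heads stand on the board between the rails, 60 to 75 mm left and right of its centre, wheels' tops 62 mm above the bench; 55 mm or more is free beyond each end. Straight ahead of the robot the bench between rack and press is clear
- type_block: spare grey type block, 52 x 64 x 36 mm with dark type bars on top up to 50 mm, loose in the other place of the rack; origin at the centre of its underside. To be left alone
- press: fixed green bench press on the left. Its steel shuttle, drawn out to the right of the frame, carries nest and clamp. Origin on the bench under the nest's centre, axes as the nest's; the base reaches 150 mm to the right (-y) and 55 mm to front and back of it; the cast frame begins 130 mm to the left
- nest (a point): centre of the nest's floor, 20 mm above the bench; x away from the robot, y to the left. Two cheeks, 9 mm thick and 50 mm long (x), rise 28 mm above the floor at left and right, 70 mm apart inside; lips 4 mm high and 5 mm thick in front and behind, 58 mm apart inside. The open clamp's arm stays 65 mm away from the centre, to the right
- nest_left (a point): point on the nest's floor 32 mm left (+y) of its centre: head_left belongs here
- nest_right (a point): point on the nest's floor 32 mm right (-y) of its centre: head_right belongs here
- clamp_pivot (a point): pivot of the toggle clamp's handle, 124 mm to the right (-y) of the nest's centre, 84 mm above the bench; axle along the nest's x
- handle_grip (a point): point on the centre line of the clamp's red handle, 75 mm from the pivot; it moves with the handle. The grip is 17 mm thick, from 37 to 104 mm from the pivot. Open, the handle rises 0.95 rad above level towards the nest's -y, its end 178 mm above the bench; locked, it lies level, pointing to -y
- clamp_handle (a joint): angle of the clamp's handle: 0 open (sprung up), grows as it is pressed down. Passes over centre at 0.87, then snaps to its stop at 0.95 rad and stays; short of 0.87 it springs open again. Takes about 10 N at the grip. Closing swings the rubber-tipped arm down onto the right end plate of the head
Things that resemble listed ones, but are neither listed nor needed, are in the scene too. Leave any pink look-alike of the part that bears head_center alone.

How it is judged:
By the outcome, as a careful person would: the job done as asked, in the order asked, and still so for the second after the job is handed in, with the robot touching nothing.
It also fails if it takes over 72 s, if anything falls off the work surface, if the arm or the gripper's body presses on something with over 40 N, if the wrist force passes 120 N, or if a joint passes its speed limit or range.

ROBOT

A 6-joint arm with a two-finger parallel gripper is mounted at the origin on the work surface. World frame = base frame: x ahead of the robot, y to its left, z up, the work surface at z = 0. Lengths are in m, angles in rad, forces in N, time in s.
With the tool pointing down it reaches from about 0.275 to 0.85 m from the base axis. Payload 5.2 kg.
Tool frame: the origin (TCP) lies midway between the tips of the shut fingers; the grasp point (between the pads) lies 19 mm behind it; z points along the fingers, y is the line along which they close (so a half turn about z gives the same grasp; the last joint's range is limited). The gripper opens to 85 mm and grips with 20 to 120 N. Pads are 22 mm wide; open, the fingers measure 114 mm over their backs; the gripper's body (76 mm by 85 mm) begins 54 mm behind the grasp point. The pads swing forward as they close: fully open they stand 13 mm farther back than shut.
Start: joints at [-0.203, 0.259, 1.535, -0, 1.348, -0.203], TCP at [0.55, 0, 0.231] pointing down, gripper open.
Joint ranges: [-3.14, 3.14], [-0.91, 2.08], [0.19, 2.58], [-1.22, 4.36], [0.22, 2.71], [-3.12, 3.12]. Speed limits (rad/s): [2.57, 2.57, 3.14, 3.14, 3.14, 3.14].

INTERFACE

Orientations are given as a rotation vector (axis times angle).
In Python, from station import manip gives the robot as it stands. Calls block until the motion is done:
- manip.move_pose(position, orientation): joint-space move of the TCP to a pose.
- manip.servo_line(position, attitude=None, v=0.15, contact_N=None): straight line of the TCP; attitude=None keeps the orientation; v is the mean speed in m/s. With contact_N (N) it stops when the force on the tool has changed by that much, and returns True; else False.
- manip.movej(angles): joint-space move.
- manip.gripper_to(opening, grip_force=None): finger opening in m; grip_force is the grip in N (None keeps the last); returns when the fingers have stopped.
- manip.pause(seconds).
- manip.inverse_kinematics(position, orientation): joint angles nearest the present ones, or None.
- manip.observe(): the state.
- manip.read_camera(name): name is "scene" or "side" or "wrist"; returns the picture (480x640x3 uint8, red, green, blue); there is no depth.
- manip.camera_info(name): a dict with "vfov" (degrees; the focal length in pixels is half the picture's height over the tangent of half this angle, whatever the lens; pixels are square), "cx", "cy" (the principal point, pixels), "dist_coeffs" ([k1, k2, p1, p2, k3] as OpenCV has them; the pictures are not rectified), "T" (4x4, takes a point from camera to world coordinates). Camera axes: x right, y down, z forward; pixel columns grow to the right and rows downward; lengths in m; the calibration is good to about 2 mm. A picture is of the moment at which its call begins: read the wrist's pose just before it. camera_info takes no time and is no camera call; for the wrist camera it gives the pose at the moment of the call.
A pose or a line that the arm cannot do raises manip.IKError and nothing moves.
- manip.sign_off(): hands the job in; it is judged then, once.
The state is a dict: "time_s": time; "qpos": joint angles; "joint_velocities": joint speeds; "joint_torque": joint torques, N m; "tool_pos": TCP position; "eef_rot": TCP orientation; "wrist_force": force on the tool from outside, world axes, zero at the start; "wrist_torque": the same for the moment, N m; "grip_width": finger opening in m; "finger_force": force on a finger pad.
Only numpy, scipy, OpenCV 4.12 (cv2) and the standard library are available. Lean on these libraries where they do the work, as an engineer would, in place of code of your own. Each camera call takes 0.05 s, during which the arm holds its last target. There are 200 camera calls.

## Working session

There is one attempt and no reset: what is moved stays moved. The work goes in short steps, each a Python script; the robot and the scene stay as the last script left them, time stands still between calls to the robot, and variables do not carry over. Pictures are saved under pics/ and viewed, at most 10 in all, crops included, and the job is handed in when it is done.

```bash
ls; mkdir -p pics
python3 - <<'E'
from station import manip
import cv2,numpy as np
for n in ["scene","side","wrist"]:
    i=manip.camera_info(n); print(n,i["vfov"],i["cx"],i["cy"],i["dist_coeffs"]); print(np.round(i["T"],4).tolist())
a=manip.read_camera("scene");b=manip.read_camera("wrist");c=manip.read_camera("side")
for n,p in zip("swd",(a,b,c)): cv2.imwrite(f"pics/0{n}.png",p[:,:,::-1])
cv2.imwrite("pics/0all.png",cv2.resize(np.vstack([np.hstack([a,b]),np.hstack([c,c*0])]),(800,600))[:,:,::-1])
print(manip.observe())
E
```

```text
pics
scene 49.43143126533179 320.74490323805804 245.22622368351892 [-0.12445119  0.          0.          0.          0.        ]
[[-0.7393, 0.5209, -0.4268, 0.9943], [0.6732, 0.5868, -0.45, 0.5151], [0.016, -0.62, -0.7844, 1.0377], [0.0, 0.0, 0.0, 1.0]]
side 56.65261937294744 316.4239860924727 238.72531196100945 [-0.03519686  0.          0.          0.          0.        ]
[[0.9292, -0.2389, 0.2821, 0.2104], [-0.369, -0.5537, 0.7465, -0.7575], [-0.0222, -0.7977, -0.6026, 0.7118], [0.0, 0.0, 0.0, 1.0]]
wrist 68.20666095206079 318.15967571584815 239.90706143579368 [0.00583901 0.         0.         0.         0.        ]
[[1.0, 0.0002, -0.0021, 0.5511], [-0.0003, -0.9647, -0.2633, 0.0657], [-0.0021, 0.2633, -0.9647, 0.3747], [0.0, 0.0, 0.0, 1.0]]
{'time_s': 0.15, 'qpos': array([-2.02774364e-01,  2.59207783e-01,  1.53581759e+00,  1.38110837e-05,
        1.34798565e+00, -2.02798060e-01]), 'joint_velocities': array([-0.00174185,  0.00013082, -0.00241922, -0.00018853,  0.00057482,
        0.00079452]), 'joint_torque': array([ 2.27439166e-03, -4.46383452e+01, -2.90821481e+01, -2.12644927e-04,
        8.17353168e-03,  2.13274996e-05]), 'tool_pos': array([5.49609789e-01, 1.22674844e-04, 2.30653996e-01]), 'eef_rot': array([-2.22057567e+00, -2.22062149e+00,  1.20772068e-03]), 'wrist_force': array([-0.49204149, -0.15297776,  0.75708473]), 'wrist_torque': array([-0.00630177,  0.01444794, -0.01981065]), 'finger_force': 0.0, 'grip_width': 0.08551858625867007}
```

View pics/0s.png

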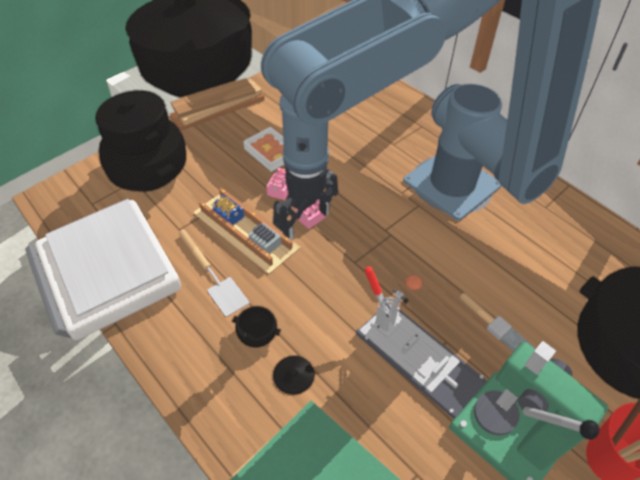

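View pics/0all.png

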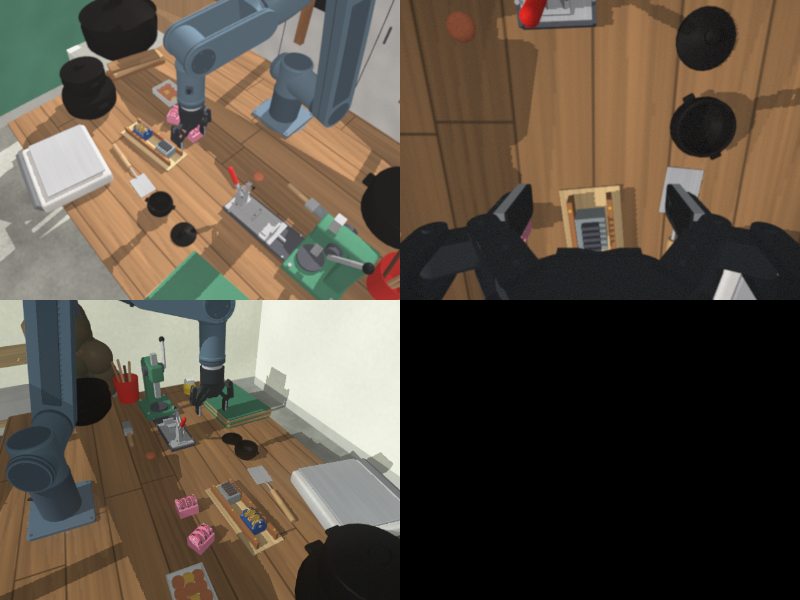

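The scene view shows the rack at about (247,235), with the blue head at (230,207) and the grey block at (265,237). The press nest is at about (433,372) and the red handle at (373,280). There are two pink look-alikes near (280,185) and (312,215). Next I'll triangulate roughly.

```bash
cat > h.py <<'E'
from station import manip
import cv2,numpy as np
from scipy.spatial.transform import Rotation as R
def ray(info,px):
    f=240/np.tan(np.radians(info["vfov"])/2)
    K=np.array([[f,0,info["cx"]],[0,f,info["cy"]],[0,0,1]])
    u=cv2.undistortPoints(np.array(px,float).reshape(-1,1,2),K,np.array(info["dist_coeffs"])).reshape(-1,2)
    T=np.array(info["T"]); d=np.c_[u,np.ones(len(u))]@T[:3,:3].T
    return T[:3,3],d
def plane(info,px,z):
    o,d=ray(info,px); return o+d*((z-o[2])/d[:,2])[:,None]
def tri(i1,p1,i2,p2):
    (a,d),(b,e)=ray(i1,p1),ray(i2,p2); d=d[0];e=e[0]
    s=np.linalg.lstsq(np.c_[d,-e],b-a,rcond=None)[0]
    P,Q=a+s[0]*d,b+s[1]*e; return (P+Q)/2,np.linalg.norm(P-Q)
def hsv(im,lo,hi): return cv2.inRange(cv2.cvtColor(im,cv2.COLOR_RGB2HSV),lo,hi)
def blobs(m,amin=40):
    n,l,s,c=cv2.connectedComponentsWithStats(m); return [(c[i].round(1).tolist(),s[i].tolist()) for i in range(1,n) if s[i][4]>amin]
def down(yaw):  # tool pointing down, tool y (closing line) at angle yaw from world x; yaw 0 = start attitude
    return (R.from_rotvec([0,0,yaw])*R.from_rotvec(np.pi*np.array([1,1,0])/2**.5)).as_rotvec()
def snap(cam,name):
    i=manip.camera_info(cam); im=manip.read_camera(cam); cv2.imwrite(f"pics/{name}.png",im[:,:,::-1]); np.save(f"pics/{name}.npy",i,allow_pickle=True); return i,im
def load(name): return np.load(f"pics/{name}.npy",allow_pickle=True).item(),cv2.imread(f"pics/{name}.png")[:,:,::-1].copy()
E
python3 - <<'E'
from h import *
I={n:manip.camera_info(n) for n in("scene","side")}
for n,f in(("scene","0s"),("side","0d")):
    im=cv2.imread(f"pics/{f}.png")[:,:,::-1].copy()
    print(n,"blue",[(b,plane(I[n],b[0],.035)[0].round(3)) for b in blobs(hsv(im,(108,120,40),(125,255,255)))])
    print(" red",[(b,plane(I[n],b[0],.145)[0].round(3)) for b in blobs(hsv(im,(0,190,120),(4,255,255)))])
S=I["scene"]
print(plane(S,[(433,372)],.02).round(3), "rack corners",plane(S,[(195,213),(220,192),(297,247),(270,268)],.006).round(3))
print("base corner",plane(S,[(360,332)],.0).round(3), 'type',plane(S,[(265,237)],.05).round(3))
E
```

```text
scene blue [(([235.5, 215.7], [228, 207, 15, 16, 107]), array([ 0.547, -0.277,  0.035]))]
 red [(([373.3, 281.2], [367, 269, 13, 24, 102]), array([0.491, 0.146, 0.145])), (([621.1, 444.3], [614, 439, 14, 11, 47]), array([0.412, 0.695, 0.145]))]
side blue [(([407.1, 360.7], [385, 344, 41, 32, 455]), array([ 0.543, -0.333,  0.035]))]
 red [(([201.8, 145.8], [183, 118, 36, 48, 896]), array([0.332, 0.506, 0.145])), (([292.2, 194.4], [288, 188, 10, 15, 71]), array([0.488, 0.135, 0.145]))]
[[0.493 0.342 0.02 ]] rack corners [[ 0.61  -0.38   0.006]
 [ 0.515 -0.399  0.006]
 [ 0.481 -0.112  0.006]
 [ 0.573 -0.107  0.006]]
base corner [[0.531 0.163 0.   ]] type [[ 0.542 -0.161  0.05 ]]
```

Run:
```python
from h import *
manip.move_pose([0.55,-0.32,0.125],down(0.128))
i,im=snap("wrist","1w"); print(manip.observe()["tool_pos"],manip.observe()["time_s"])
cv2.imwrite("pics/1wz.png",cv2.resize(im[60:420,140:500],(600,600),interpolation=cv2.INTER_CUBIC)[:,:,::-1])
```

```text
[ 0.55074083 -0.31871982  0.12573526] 1.475
```

View pics/1wz.png

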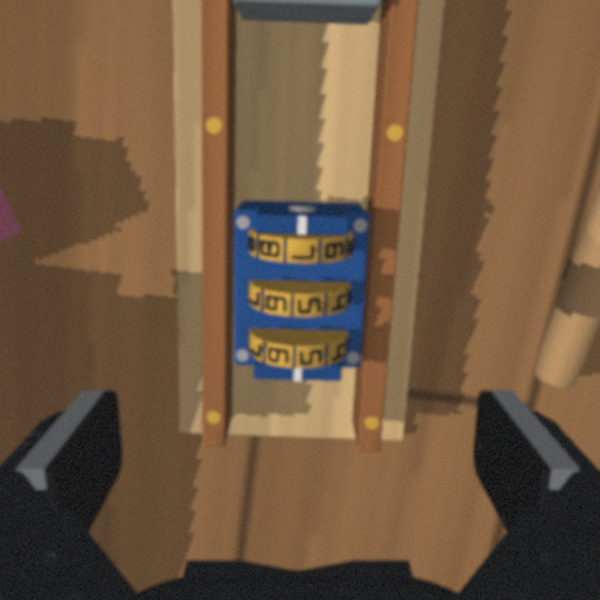

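The close view shows the left wheel with 7 near the top (8 on its robot side). The middle wheel stands between 6 and 5, and so does the right one. White index marks are at crop pixels (302,225) and (297,375). Next I'll get the head pose from the marks, then unwrap the wheels for angles.

```bash
cat >> h.py <<'E'
def proj(info,P):
    f=240/np.tan(np.radians(info["vfov"])/2); K=np.array([[f,0,info["cx"]],[0,f,info["cy"]],[0,0,1]])
    W=np.linalg.inv(np.array(info["T"])); return cv2.projectPoints(np.array(P,float).reshape(-1,3),cv2.Rodrigues(W[:3,:3])[0],W[:3,3],K,np.array(info["dist_coeffs"]))[0].reshape(-1,2)
def unwrap(info,im,c,yaw,zb,half=70):
    """strips of the wheels: columns = deg from top (positive towards +x), rows = wheel left,mid,right"""
    th=np.radians(np.arange(-half,half,.25)); ex=np.array([np.cos(yaw),np.sin(yaw),0]); ey=np.array([-ex[1],ex[0],0]); out=[]
    for yc in(.02,0,-.02):
        v=np.arange(.0065,-.0065,-.0065/40)+yc
        P=np.array([c[0],c[1],zb+.036])+v[:,None,None]*ey+.02*(np.sin(th)[None,:,None]*ex+np.cos(th)[None,:,None]*[0,0,1])
        uv=proj(info,P).astype(np.float32).reshape(len(v),len(th),2)
        out.append(cv2.remap(im,uv[...,0],uv[...,1],cv2.INTER_CUBIC))
    return out
E
python3 - <<'E'
from h import *
i,im=load("1w")
w=hsv(im,(0,0,190),(180,70,255)); B=[b for b in blobs(w,8) if 280<b[0][0]<360 and 170<b[0][1]<300]; print("white",B)
bl=hsv(im,(108,120,30),(125,255,255)); print("blue",blobs(bl))
pins=[b for b in blobs(hsv(im,(18,120,150),(30,255,255)),15)]; print("pins",pins)
pp=[p[0] for p in pins if 15<p[1][4]<120]; print(plane(i,pp,.036).round(4))
m=plane(i,[B[0][0],B[-1][0]],.056); print(m.round(4)); d=m[0]-m[-1]; print("yaw",np.arctan2(-d[0],d[1]),"len",np.hypot(*d[:2]))
E
```

```text
white [([320.6, 195.1], [319, 190, 4, 10, 34]), ([318.0, 284.2], [317, 281, 3, 7, 20])]
blue [([300.5, 189.9], [281, 182, 37, 18, 357]), ([340.0, 190.8], [325, 183, 36, 17, 346]), ([319.3, 233.9], [281, 196, 79, 76, 1742]), ([301.1, 282.3], [287, 274, 28, 13, 135]), ([334.3, 282.7], [322, 277, 27, 10, 116])]
pins [([268.0, 134.6], [264, 130, 9, 10, 76]), ([376.4, 139.3], [372, 135, 10, 10, 79]), ([304.0, 207.7], [296, 201, 14, 16, 90]), ([318.9, 208.3], [312, 203, 18, 14, 180]), ([292.2, 234.7], [290, 231, 7, 9, 43]), ([307.4, 240.8], [298, 234, 17, 15, 132]), ([320.1, 240.5], [316, 236, 12, 13, 88]), ([327.1, 246.9], [324, 244, 6, 6, 17]), ([292.8, 265.0], [290, 261, 8, 10, 52]), ([308.0, 272.1], [299, 265, 17, 15, 134]), ([321.6, 271.3], [317, 267, 15, 13, 72]), ([267.6, 309.5], [264, 306, 9, 8, 53]), ([362.5, 313.1], [359, 310, 8, 8, 54])]
[[ 0.5113 -0.2529  0.036 ]
 [ 0.5797 -0.2469  0.036 ]
 [ 0.5393 -0.2963  0.036 ]
 [ 0.5335 -0.3158  0.036 ]
 [ 0.5529 -0.3175  0.036 ]
 [ 0.5583 -0.3214  0.036 ]
 [ 0.5363 -0.3375  0.036 ]
 [ 0.5568 -0.3395  0.036 ]
 [ 0.522  -0.3735  0.036 ]
 [ 0.5904 -0.3676  0.036 ]]
[[ 0.5487 -0.2838  0.056 ]
 [ 0.5545 -0.3413  0.056 ]]
yaw 0.1011122678450047 len 0.05778757423149105
```

Run:
```python
from h import *
i,im=load("1w")
s=unwrap(i,im,[.5516,-.3126],.095,.006)
out=[]
for k,x in enumerate(s):
    for a in(-60,-40,-20,0,20,40,60): x[:8 if a else 20, int((a+70)*4)]=[255,0,0]
    out.append(cv2.flip(x,-1) if 0 else x)
    g=x[20:60].astype(float).mean(2); dark=np.clip(110-g,0,None).sum(0); n,l,st,c=cv2.connectedComponentsWithStats((cv2.GaussianBlur(dark[None],(9,1),0)>120).astype(np.uint8))
    print(k,[(st[j][0]/4-70,(st[j][0]+st[j][2])/4-70) for j in range(1,n)])
# rotate so figures stand upright: +x up
cv2.imwrite("pics/1u.png",np.hstack([cv2.rotate(x,cv2.ROTATE_90_COUNTERCLOCKWISE) for x in out])[:,:,::-1])
```

```text
0 [(np.float64(-70.0), np.float64(-23.5)), (np.float64(-7.0), np.float64(70.0))]
1 [(np.float64(-70.0), np.float64(-22.0)), (np.float64(-18.75), np.float64(-14.0)), (np.float64(-8.25), np.float64(-6.75)), (np.float64(-1.75), np.float64(70.0))]
2 [(np.float64(-70.0), np.float64(-37.75)), (np.float64(-34.25), np.float64(-9.75)), (np.float64(-4.25), np.float64(-3.0)), (np.float64(2.0), np.float64(70.0))]
```

View pics/1u.png

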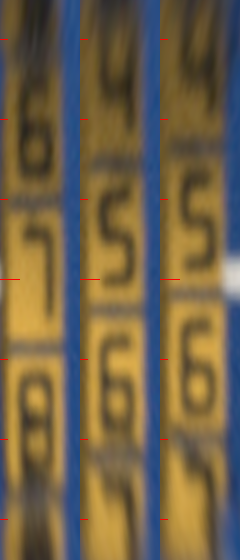

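Unwrapped strips (0° at row 280, 4 px/deg):

| Wheel | Cell lines (rows) | Reads | Angle |
|---|---|---|---|
| Left | 202, 347 | 7 at +1.4° | 253.4° |
| Mid | 162, 310 | 5 at +11° | 191° |
| Right | 147, 293 | 5 at +15° | 195° |

The rolls needed are left −109°, mid +61° and right −123°. I'll start with the middle wheel as a test stroke.

```bash
cat >> h.py <<'E'
def phase(s):
    "offset (deg, +-18) of the figure cell nearest the top, from the 36 deg period of the cell lines"
    out=[]
    for x in s:
        h=x[12:68].astype(float); yel=np.percentile(h[...,0]-h[...,2],85,axis=0)
        a=np.arange(-70,70,.25); k=(a>=-36)&(a<36); y=yel[k]-np.polyval(np.polyfit(a[k],yel[k],2),a[k])
        out.append(round(float(np.degrees(np.angle((y*np.exp(2j*np.pi*a[k]/36)).sum()))/10),1))
    return out
def marks(i,im,c,yaw,zb,dz=.05):
    "refine head centre and yaw from the white marks on the end plates"
    ex=np.array([np.cos(yaw),np.sin(yaw)]); ey=np.array([-ex[1],ex[0]]); g=[]
    w=hsv(im,(0,0,165),(180,80,255))
    for sgn in(1,-1):
        u=proj(i,[*(np.array(c)+sgn*.0285*ey),zb+dz])[0]
        b=[x for x in blobs(w,6) if np.hypot(*(np.array(x[0])-u))<11 and x[1][4]<150]
        if not b: return None
        g.append(plane(i,[min(b,key=lambda x:np.hypot(*(np.array(x[0])-u)))[0]],zb+dz)[0][:2])
    d=g[0]-g[1]; return (g[0]+g[1])/2,float(np.arctan2(-d[0],d[1])),float(np.hypot(*d))
def drag(c,yaw,yc,s0,s1,N=6,ztop=.062,v=.05):
    ex=np.array([np.cos(yaw),np.sin(yaw)]); ey=np.array([-ex[1],ex[0]]); p=lambda s:np.array(c)+yc*ey+s*ex
    manip.servo_line([*p(s0),ztop+.010],down(yaw),v=.12)
    f0=manip.observe()["wrist_force"]
    hit=manip.servo_line([*p(s0),ztop-.004],v=.03,contact_N=N)
    o=manip.observe(); z=o["tool_pos"][2]
    print("hit",hit,"z",round(z,4),"F",(o["wrist_force"]-f0).round(1),end=" ")
    manip.servo_line([*p(s1),z],v=v)
    o=manip.observe(); print("after F",(o["wrist_force"]-f0).round(1),"tcp",o["tool_pos"].round(4))
    manip.servo_line([*p(s1),ztop+.015],v=.1)
E
python3 - <<'E'
from h import *
i,im=load("1w"); c=[.5516,-.3126]; yaw=.095
print(phase(unwrap(i,im,c,yaw,.006)),marks(i,im,c,yaw,.006))
manip.gripper_to(0.0,40)
drag(c,yaw,0,-.008,.010)
manip.servo_line([.5516,-.3226,.125],v=.15)
i,im=snap("wrist","2w"); m=marks(i,im,c,yaw,.006); print(m)
s=unwrap(i,im,m[0] if m else c,m[1] if m else yaw,.006); print(phase(s),manip.observe()["time_s"])
cv2.imwrite("pics/2u.png",np.hstack([im[:,160:480],cv2.resize(np.hstack([cv2.rotate(x,cv2.ROTATE_90_COUNTERCLOCKWISE) for x in s]),(240,480))])[:,:,::-1])
E
```

```text
[-0.3, 10.6, 15.2] (array([ 0.55172737, -0.31248801]), 0.09912960714297278, 0.05785135488228281)
hit True z 0.0618 F [-2.5  0.2  5.8] after F [ 0.  -0.2  0.7] tcp [ 0.5617 -0.3114  0.0613]
(array([ 0.5515854 , -0.31191337]), 0.10173820615959475, 0.05712629497369996)
[0.4, 11.5, 14.4] 4.6
```

View pics/2u.png

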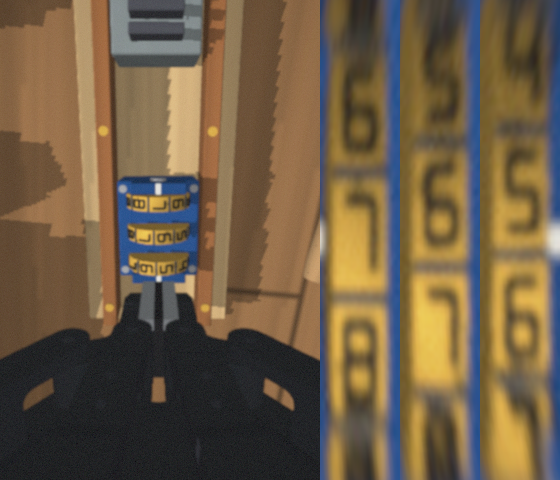

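The picture shows the mid wheel now at 6 +11.5° (strip centre row 240), so 18 mm of drag turned it only 36°. Contact force faded along the stroke. I'll hold the commanded depth slightly lower and keep strokes short and centred.

```bash
cat >> h.py <<'E'
def drag2(c,yaw,yc,s0,s1,N=6,dz=.0008,ztop=.062,v=.05):
    ex=np.array([np.cos(yaw),np.sin(yaw)]); ey=np.array([-ex[1],ex[0]]); p=lambda s:np.array(c)+yc*ey+s*ex
    manip.servo_line([*p(s0),ztop+.007],down(yaw),v=.15)
    f0=manip.observe()["wrist_force"]
    hit=manip.servo_line([*p(s0),ztop-.004],v=.04,contact_N=N)
    o=manip.observe(); z=o["tool_pos"][2]-dz; F=[(o["wrist_force"]-f0).round(1).tolist()]
    for s in(.5*(s0+s1),s1):
        manip.servo_line([*p(s),z],v=v); o=manip.observe(); F.append((o["wrist_force"]-f0).round(1).tolist())
    print("hit",hit,round(z,4),F,"endz",o["tool_pos"][2].round(4))
    manip.servo_line([*p(s1),ztop+.007],v=.15)
def look(c,yaw,name,zb=.006,z=.12):
    ex=np.array([np.cos(yaw),np.sin(yaw)]); ey=np.array([-ex[1],ex[0]])
    manip.servo_line([*(np.array(c)-.013*ey),z],down(yaw),v=.2)
    i,im=snap("wrist",name); m=marks(i,im,c,yaw,zb); print(m)
    s=unwrap(i,im,m[0] if m else c,m[1] if m else yaw,zb); print(phase(s),"t",manip.observe()["time_s"]); return i,im,m,s
E
python3 - <<'E'
from h import *
c=[.5516,-.3122]; yaw=.1
drag2(c,yaw,0,-.004,.0045)
drag2(c,yaw,-.02,.006,-.006)
drag2(c,yaw,.02,.006,-.006)
look(c,yaw,"3w")
E
```

```text
hit True 0.0611 [[0.3, 0.8, 3.9], [1.0, -0.3, 4.2], [1.3, -0.2, 5.5]] endz 0.0619
hit True 0.0609 [[1.5, 0.5, 5.2], [-0.1, 0.1, 8.7], [-0.3, 0.3, 6.8]] endz 0.0619
hit True 0.0608 [[0.4, 1.3, 5.1], [-0.8, 1.1, 7.9], [-0.8, 0.7, 8.5]] endz 0.0618
(array([ 0.55165319, -0.31184867]), 0.10340016213846412, 0.057360506992408744)
[2.1, -11.9, 14.4] t 9.5333
```

Run:
```python
from h import *
c=[.5516,-.3119]; yaw=.102
drag2(c,yaw,0,-.002,.0025,N=7,dz=.001)
for k in range(2): drag2(c,yaw,-.02,.006,-.006,N=7)
for k in range(2): drag2(c,yaw,.02,.006,-.006,N=7)
i,im,m,s=look(c,yaw,"4w")
cv2.imwrite("pics/4u.png",np.hstack([cv2.rotate(x,cv2.ROTATE_90_COUNTERCLOCKWISE) for x in s])[:,:,::-1])
```

```text
hit True 0.0609 [[0.2, 1.9, 5.3], [0.7, 0.2, 4.2], [-0.2, 0.4, 6.0]] endz 0.0619
hit True 0.0609 [[1.7, -0.3, 5.2], [-1.2, 0.4, 8.0], [-0.0, -0.3, 7.8]] endz 0.0618
hit True 0.0609 [[1.0, 1.1, 4.0], [-0.7, 2.4, 7.7], [-0.5, 1.4, 7.7]] endz 0.0618
hit True 0.0608 [[0.6, 1.4, 4.5], [-2.4, 1.6, 6.8], [-2.0, 0.8, 7.2]] endz 0.0618
hit True 0.0609 [[0.9, 1.4, 4.6], [-1.0, 1.1, 7.8], [-0.4, 1.0, 8.5]] endz 0.0618
(array([ 0.551559  , -0.31192149]), 0.10113764303960315, 0.05699227384572415)
[2.9, -4.0, -17.4] t 17.075
```

View pics/4u.png

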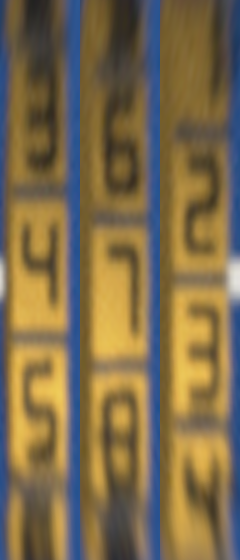

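The strips show 4 on the left wheel at +3.6°, 7 on the mid at −3.2° and 2 on the right at +18.8°. I'll make small corrective strokes.

Run:
```python
from h import *
c=[.5516,-.3119]; yaw=.102
drag2(c,yaw,-.02,.0033,-.0033,N=7)
drag2(c,yaw,0,-.001,.0015,N=7,dz=.001)
drag2(c,yaw,.02,.0007,-.0007,N=7)
i,im,m,s=look(c,yaw,"5w")
```

```text
hit True 0.0611 [[0.6, -0.2, 5.8], [-1.4, -0.1, 3.8], [-1.8, 0.5, 6.3]] endz 0.0619
hit True 0.0609 [[-0.6, 1.2, 5.6], [-1.4, 1.1, 7.9], [-0.9, 1.1, 7.5]] endz 0.0619
hit True 0.0611 [[0.2, 0.4, 5.3], [-0.3, 2.1, 6.1], [1.1, 1.3, 6.4]] endz 0.0619
(array([ 0.55159831, -0.31201163]), 0.09967942319654999, 0.057428527429952345)
[-1.0, 2.3, 8.8] t 21.7333
```

Run:
```python
from h import *
c=[.5516,-.3119]; yaw=.101
drag2(c,yaw,-.02,.0018,-.0018,N=7,dz=.001)
i,im,m,s=look(c,yaw,"6w")
cv2.imwrite("pics/6u.png",np.hstack([cv2.rotate(x,cv2.ROTATE_90_COUNTERCLOCKWISE) for x in s])[:,:,::-1])
for y in(np.pi/2,-np.pi/2):
    for p in([.5516,-.3119,.012],[.5,.03,.02]): print(manip.inverse_kinematics(p,down(yaw+y)))
print(manip.inverse_kinematics([.49,.34,.05],down(0)),manip.observe()["time_s"])
```

```text
hit True 0.061 [[0.2, 0.5, 4.6], [-0.3, -0.4, 6.3], [-0.4, -0.2, 5.2]] endz 0.0619
(array([ 0.55160341, -0.31213668]), 0.09893761509739593, 0.05784738216439684)
[-1.3, 2.5, 2.8] t 23.725
[-6.90381006e-01  6.14636672e-01  1.56225280e+00 -4.44089210e-16
  9.64703180e-01 -2.36217733e+00]
[-1.63118874e-01  4.21782150e-01  1.90163489e+00 -4.44089210e-16
  8.18175614e-01 -1.83491520e+00]
[-0.69038101  0.61463667  1.5622528   0.          0.96470318  0.77941532]
[-0.16311887  0.42178215  1.90163489  0.          0.81817561  1.30667745]
[ 4.19739979e-01  5.12880396e-01  1.63600835e+00 -4.44089210e-16
  9.92703911e-01  4.19739979e-01] 23.725
```

View pics/6u.png

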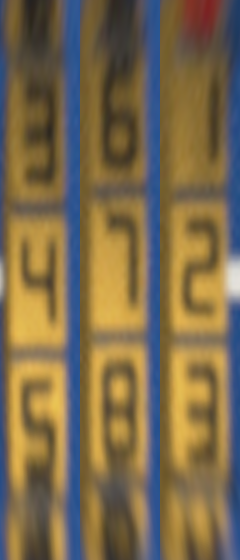

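The strips now read 4, 7, 2 from left to right, with cell centres at about rows 279, 262 and 270, so all are within 4° of the top. Next I'll pick the head by its end faces and set it on the clear bench.

Run:
```python
from h import *
c=[.5516,-.3121]; yaw=.099; h=np.pi/2
manip.gripper_to(.085)
manip.move_pose([*c,.11],down(yaw-h))
manip.servo_line([*c,.012],v=.12)
manip.gripper_to(.05,35)
o=manip.observe(); print(o["grip_width"],o["finger_force"],o["tool_pos"].round(4),o["wrist_force"].round(1))
manip.servo_line([*c,.10],v=.12)
o=manip.observe(); print(o["grip_width"],o["finger_force"],o["wrist_force"].round(1))
P=[.50,.03]
manip.move_pose([*P,.06],down(-h))
manip.servo_line([*P,.014],v=.12)
hit=manip.servo_line([*P,.004],v=.03,contact_N=3)
o=manip.observe(); print(hit,o["tool_pos"].round(4),o["wrist_force"].round(1))
manip.gripper_to(.085)
manip.servo_line([*P,.11],v=.2)
i,im=snap("wrist","7w"); print(manip.observe()["time_s"]); j,ims=snap("scene","7s")
cv2.imwrite("pics/7v.png",np.hstack([im,ims])[::1,::1,::-1][:, :].copy() if 0 else cv2.resize(np.hstack([im,ims]),(800,300))[:,:,::-1])
```

```text
0.06362135750088249 41.60709500312805 [ 0.5522 -0.3119  0.0133] [-0.4  3.6  6.1]
0.06364367657985828 40.43635010719299 [-0.8  0.2 -5.6]
True [0.5014 0.0297 0.0071] [ 0.4 -0.5  5.3]
31.3417
```

View pics/7v.png

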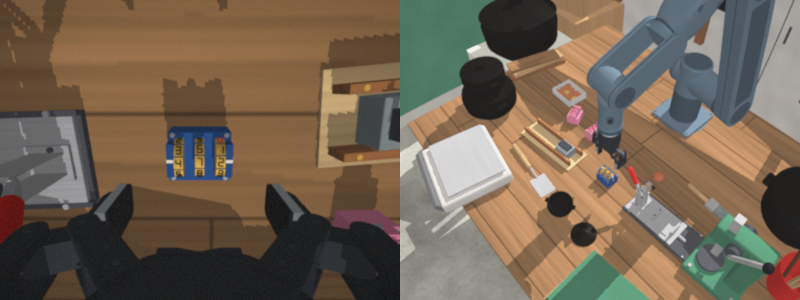

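The head stands upright on the bench at left-picture (200,153), reading 4 7 2. The scene view shows it beside the press, clear of the handle. Next I'll regrip by the front and back faces and hover to view the nest.

Run:
```python
from h import *
i,im=load("7w"); m=marks(i,im,[.5014,.0297],0,0); print(m)
c=np.array([.5014,.0297]); c=m[0] if m is not None and np.hypot(*(m[0]-c))<.005 else c
c=np.array([c[0],.0297]); print(c)
manip.move_pose([*c,.11],down(0))
manip.servo_line([*c,.006],v=.12)
manip.gripper_to(.04,35)
o=manip.observe(); print(o["grip_width"],o["finger_force"],o["tool_pos"].round(4),o["wrist_force"].round(1))
manip.servo_line([*o["tool_pos"][:2],.22],v=.2)
o=manip.observe(); print(o["grip_width"],o["wrist_force"].round(1))
manip.move_pose([.495,.265,.215],down(0))
i,im=snap("wrist","8w"); print(manip.observe()["time_s"])
cv2.imwrite("pics/8v.png",im[:,:,::-1])
```

```text
(array([0.50025267, 0.0286796 ]), 0.00048007617925785093, 0.057330410991034815)
[0.50025267 0.0297    ]
0.05154012676550032 38.836612701416016 [0.5003 0.0296 0.0067] [-1.3 -0.3  5. ]
0.051537014822402825 [-0.3 -0.7 -6.1]
36.4167
```

View pics/8v.png

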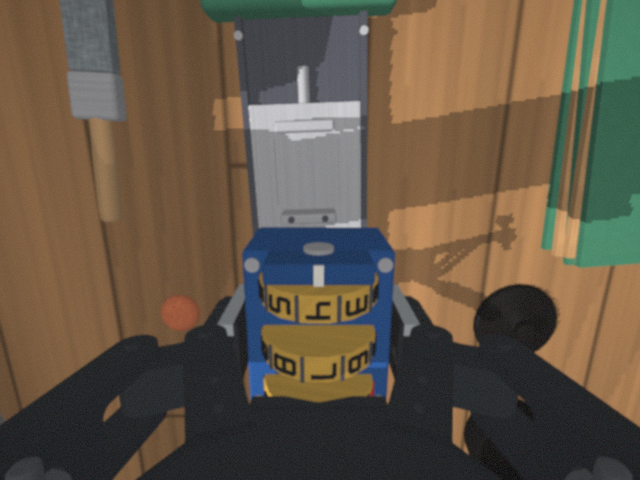

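The head hangs straight in the hand. The shuttle is visible with bars at (303,126) and (308,218), and the shuttle plate spans columns 250–365. I'll check these bars numerically against the nest's sizes.

Run:
```python
from h import *
i,im=load("8w")
g=cv2.cvtColor(im,cv2.COLOR_RGB2GRAY)
print("bars z.048",plane(i,[(273,122),(333,120),(303,126),(282,213),(334,211),(308,218)],.048).round(4).tolist())
print("z.02",plane(i,[(303,126),(308,218)],.02).round(4).tolist())
print("base edges z.0",plane(i,[(237,20),(367,20),(250,200),(366,200)],.01).round(4).tolist())
np.set_printoptions(linewidth=250)
print(g[96:236:2,250:368:4])
j,s=load("7s")
for P in([.493,.342,.02],[.493,.381,.048],[.493,.303,.048],[.493,.218,.084]): print(P,proj(j,P).round(1))
```

```text
bars z.048 [[0.4583, 0.3468, 0.048], [0.5082, 0.3484, 0.048], [0.4832, 0.3436, 0.048], [0.4637, 0.2699, 0.048], [0.51, 0.2718, 0.048], [0.4868, 0.2654, 0.048]]
z.02 [[0.4821, 0.3448, 0.02], [0.486, 0.2596, 0.02]]
base edges z.0 [[0.4253, 0.4329, 0.01], [0.5383, 0.4329, 0.01], [0.4285, 0.2756, 0.01], [0.5431, 0.2756, 0.01]]
[[ 69  68  72 ...  95  95  92]
 [ 68  73  72 ...  90  94  88]
 [ 66  67  81 ... 116  93  87]
 ...
 [ 98  72  59 ...  50  51  58]
 [101  63  62 ...  56  55  58]
 [ 98  66  54 ...  57  54  51]]
[0.493, 0.342, 0.02] [[432.9 371.8]]
[0.493, 0.381, 0.048] [[449.8 378.9]]
[0.493, 0.303, 0.048] [[421.5 353.6]]
[0.493, 0.218, 0.084] [[394.3 319. ]]
```

Bars are 78 mm apart and 50 mm long, so they are the nest's cheeks. That puts the nest at about (0.485, 0.307), which fits the handle at y≈0.139, the 113 mm base width and the frame at about 0.435. I'll take one enlarged crop for accurate edges.

Run:
```python
import cv2
im=cv2.imread("pics/8w.png")[100:235,235:380]
im=cv2.convertScaleAbs(im,alpha=1.0)
cv2.imwrite("pics/8z.png",cv2.resize(im,None,fx=4.4,fy=4.4,interpolation=cv2.INTER_CUBIC))
```

```text
(no output)
```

View pics/8z.png

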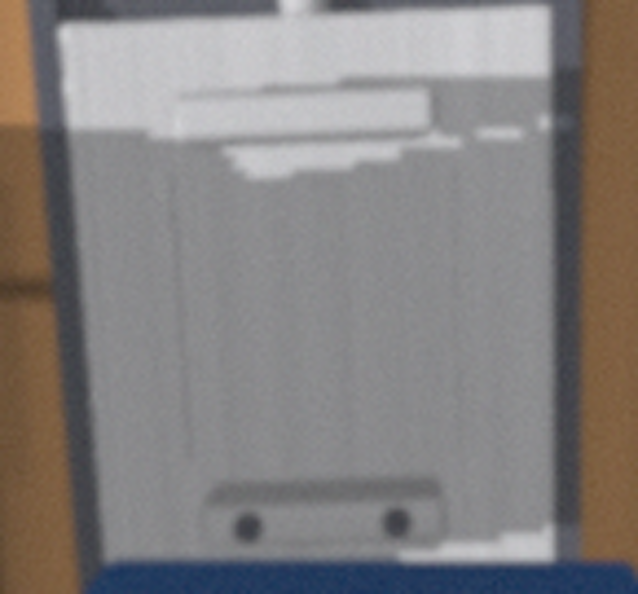

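The crop shows the left cheek's top with corners (178,95), (430,88), (433,132) and (178,138). The right cheek's top has corners (205,503), (440,498), (445,543) and (205,548). The lip lines run near columns 172–190 and 455.

Run:
```python
from h import *
i,im=load("8w"); q=lambda L:(np.array(L)+.5)/4.4-.5+[235,100]
A=plane(i,q([(178,95),(430,88),(433,132),(178,138)]),.048)[:,:2]; B=plane(i,q([(205,503),(440,498),(445,543),(205,548)]),.048)[:,:2]
print(A.round(4).tolist(),B.round(4).tolist())
a,b=A.mean(0),B.mean(0); d=a-b; print("centre",(a+b)/2,"dist",np.hypot(*d),"yaw",np.arctan2(-d[0],d[1]))
e=plane(i,q([(60,25),(550,8),(103,560),(555,560)]),.012)[:,:2]; print("plate",e.round(4).tolist(),"yaw l/r",[np.arctan2(-(e[k]-e[k+2])[0],(e[k]-e[k+2])[1]).round(4) for k in(0,1)],"end",np.arctan2((e[1]-e[0])[1],(e[1]-e[0])[0]))
l=plane(i,q([(172,170),(190,460),(455,170),(455,450)]),.024)[:,:2]; print("lips",l.round(4).tolist())
print("head marks in hand", plane(i,[(319,276)],.215-.0067+.05).round(4), manip.observe()["tool_pos"])
```

```text
[[0.4601, 0.3474], [0.5077, 0.3487], [0.5083, 0.3408], [0.4598, 0.3397]] [[0.463, 0.2691], [0.5105, 0.2701], [0.5117, 0.2608], [0.4628, 0.2598]]
centre [0.48548252 0.3045504 ] dist 0.07922914539807309 yaw 0.038214049126765494
plate [[0.4317, 0.3632], [0.5337, 0.3666], [0.4355, 0.2488], [0.5386, 0.2488]] yaw l/r [np.float64(0.0332), np.float64(0.0411)] end 0.03273625960355311
lips [[0.4556, 0.3341], [0.4575, 0.2738], [0.5139, 0.3341], [0.5147, 0.276]]
head marks in hand [[0.4964 0.2916 0.2583]] [0.49510524 0.26400679 0.21446596]
```

Cheek distance is 79.2 mm and the lip spacing 58 mm, so the measurements agree. The nest is at (0.485, 0.305) with yaw 0.035. Now I'll insert the head with a contact stop.

Run:
```python
from h import *
n=[.4849,.305]; yaw=.035
manip.servo_line([*n,.215],down(yaw),v=.15)
manip.servo_line([*n,.062],v=.15)
hit=manip.servo_line([*n,.022],v=.035,contact_N=3.5)
o=manip.observe(); print(hit,o["tool_pos"].round(4),o["wrist_force"].round(1),o["wrist_torque"].round(2),o["time_s"])
```

```text
True [0.4846 0.3049 0.0267] [ 0.4 -0.4  4.6] [0.01 0.19 0.02] 38.9333
```

The head stopped at TCP z 0.0267, exactly floor height. I'll release, check the pose and figures, then press the clamp along its arc.

Run:
```python
from h import *
n=np.array([.4849,.305]); yaw=.035
manip.gripper_to(.085)
manip.servo_line([*n,.15],v=.2)
i,im=snap("wrist","9w"); m=marks(i,im,n,yaw,.02); print("head",m)
print(phase(unwrap(i,im,m[0] if m else n,m[1] if m else yaw,.02)))
manip.gripper_to(0,40)
manip.servo_line([*n,.24],v=.25)
ey=np.array([-np.sin(yaw),np.cos(yaw)])
def P(phi,gap=0,r=.085):
    y=-.124-r*np.cos(phi)+(.0085+gap)*np.sin(phi)+.009*phi/.95; z=.084+r*np.sin(phi)+(.0085+gap)*np.cos(phi)
    return [*(n+y*ey),z]
p=P(.95,.02); manip.move_pose([p[0],p[1],.24],down(yaw)); manip.servo_line(p,v=.15)
f0=manip.observe()["wrist_force"]
for phi in(.95,.75,.55,.35,.2,.08):
    manip.servo_line(P(phi),v=.08); o=manip.observe(); print(phi,(o["wrist_force"]-f0).round(1),o["tool_pos"].round(4))
hit=manip.servo_line(P(-.04),v=.05,contact_N=15)
o=manip.observe(); print(hit,(o["wrist_force"]-f0).round(1),o["tool_pos"].round(4),o["time_s"])
```

```text
head (array([0.48608896, 0.30272838]), 0.035922549266138526, 0.05866817496164697)
[-1.2, 2.0, 2.3]
0.95 [-0.1  0.3  0.2] [0.4905 0.147  0.1582]
0.75 [-0.2  5.2  1.4] [0.4912 0.1319 0.1482]
0.55 [-1.   9.7  4.9] [0.4917 0.1197 0.1362]
0.35 [-0.5  5.7  4.7] [0.492  0.1082 0.1215]
0.2 [-1.7  2.4  2. ] [0.4919 0.1011 0.1092]
0.08 [-1.6  0.3 -0.6] [0.4915 0.0974 0.0987]
True [-3.8  1.5 11.9] [0.4932 0.096  0.0918] 45.1083
```

Run:
```python
from h import *
p=manip.observe()["tool_pos"]
manip.servo_line([p[0],p[1],.2],v=.2)
manip.move_pose([.49,.20,.26],down(.035))
i,im=snap("wrist","aw"); j,s=snap("side","ad"); k,sc=snap("scene","as")
r=lambda x:hsv(x,(0,170,90),(5,255,255))
n=np.array([.4849,.305]); ey=np.array([-np.sin(.035),np.cos(.035)]); e=n-.1945*ey
for I,M in((i,im),(j,s),(k,sc)):
    print("red",[b for b in blobs(r(M),30)],"expect locked",proj(I,[*e,.084])[0].round(0),"open",proj(I,[*(n-.165*ey),.141])[0].round(0))
m=marks(i,im,n,.035,.02); print("head",m); print(phase(unwrap(i,im,m[0] if m else n,.035,.02)),manip.observe()["wrist_force"].round(1),manip.observe()["time_s"])
```

```text
red [([316.5, 279.6], [309, 278, 17, 5, 43])] expect locked [317. 307.] open [316. 305.]
red [([203.5, 143.7], [180, 118, 42, 49, 1348]), ([298.0, 220.3], [292, 212, 13, 17, 106])] expect locked [298. 220.] open [293. 195.]
red [([360.2, 286.6], [349, 277, 24, 21, 183]), ([614.3, 447.7], [587, 403, 53, 77, 2480])] expect locked [359. 287.] open [371. 280.]
head None
[-0.9, 4.4, 7.8] [-0.  -0.2 -0.2] 46.5083
```

The handle matches the locked pose in both fixed views to within a pixel, and the robot is clear. I'm handing in.

```bash
python3 -c "
from station import manip
print(manip.sign_off())"
```

```text
the job is handed in; nothing more can be done
None
```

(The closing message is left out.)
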